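# Fit the stick battery to the work lamp and switch it on

### The arm

A 6-joint arm with a two-finger parallel gripper is mounted at the origin on the work surface. World frame = base frame: x ahead of the robot, y to its left, z up, the work surface at z = 0. Lengths are in m, angles in rad, forces in N, time in s.
With the tool pointing down it reaches from about 0.425 to 0.95 m from the base axis. Payload 3.5 kg.
Tool frame: the origin (TCP) lies at the very end of the fingers, on their centre line; the grasp point (between the pads) lies 19 mm behind it (ctrl.grip_point_offset is the distance from the TCP to the grasp point, in m); z points along the fingers, y is the line along which they close (so a half turn about z gives the same grasp; the last joint's range is limited). The gripper opens to 85 mm and grips with 20 to 120 N. Pads are 22 mm wide; open, the fingers measure 114 mm over their backs; the gripper's body (76 mm by 85 mm) begins 54 mm behind the grasp point. The pads swing forward as they close: fully open they stand 13 mm farther back than shut.
Start: joints at [1.012, 0.286, 1.577, -0, 1.279, -0.15], TCP at [0.268, 0.619, 0.231] pointing down, gripper open.
Joint ranges: [-2.77, 2.77], [-0.9, 2.22], [0.21, 2.48], [-1.53, 4.67], [0.24, 2.81], [-2.84, 2.84]. Speed limits (rad/s): [2.79, 2.79, 3.14, 3.14, 3.14, 3.14].

### API

Orientations are given as a unit quaternion [x, y, z, w].
In Python, from plant import telemetry, vision, ctrl gives the robot as it stands.
- The arm moves only by the tool arm_command, never from a script. Its argument "series" is one flat list of numbers, 7 for each row, row after row: the shift along the tool's x, y, z in cm, then the turn, a rotation vector about the tool's x, y, z in degrees, then the closure, from 0 (fully open) to 1 (shut). A call has 1 to 10 rows; each row is the pose to reach, as a shift and turn from the pose commanded when the call began, along the tool's axes at that moment; what a row does not reach only later rows make up. A row lasts 1/12 s, in which the tool goes at most 41.7 mm and 7.16 degrees, less where a joint would pass 70% of its speed; a pose out of reach is approached as far as the arm can. A call with a gripper value outside its range is refused whole. The fingers move at their own pace and stop on an object; "force" is the grip in N (left out, the last holds). Time passes only in rows, so rows that repeat a pose let the fingers close. It gives the time, the measured TCP pose, the force, the opening and the grip force at its end, in the units of the state.
- telemetry.get_state(): the state, without advancing time (a new reading comes with each control period).
- vision.read_camera(name): name is "side" or "top"; returns a dict with "color" (420x560x3 uint8, blue, green, red), "K" (3x3 intrinsics, pixels), "rvec" (rotation vector, rad) and "tvec" (3), from world to camera coordinates, as OpenCV has them. Camera axes: x right, y down, z forward; pixel columns grow to the right and rows downward; lengths in m; the calibration is good to about 2 mm. A picture is of the moment at which its call begins. There is no depth.
- ctrl.sign_off(): hands the job in; it is judged then, once.
The state is a dict: "time": time; "qpos": joint angles; "dq": joint speeds; "joint_efforts": joint torques, N m; "eef_pos": TCP position; "tcp_rot": TCP orientation; "contact_force": force on the tool from outside, world axes, zero at the start; "wrist_torque": the same for the moment, N m; "opening": opening from 0.0 (shut) to 1.0 (fully open); "finger_force": force on a finger pad.
Only numpy, scipy, OpenCV 4.12 (cv2) and the standard library are available. Lean on these libraries where they do the work, as an engineer would, in place of code of your own. Each camera call takes 0.05 s, during which the arm holds its last target. There are 200 camera calls.

### The job

Get the work lamp ready for inspecting the moulding: pick up the small stick battery lying on the grey felt mat and, with the lamp's rotary switch still off, plug its stem into the dock on the lamp's sloping back until the catches snap and its shoulder sits flush on the dock collar - press firmly but do not ram it. Then turn the lamp's switch clockwise past its click to the on position, and let go of everything. Leave the other things on the bench where they lie.

Things in the scene. Friction and masses are not known exactly. Their poses are not given: they have to be found in the camera images.
- battery: Small stick battery, black body with grey stem, 0.22 to 0.37 kg, lying on the mat, stem towards the robot (within 35 degrees of the base's -x). Origin: under the shoulder (step from body to stem), on the underside; z up, x along the pack away from the stem, y across. Body: x 0 to +64 mm, 48 mm wide in y with flat parallel sides, z 0 to 40 mm.
- battery_seat (a point): On the battery: centre of the shoulder, on the pack's axis, at (0, 0, 20) mm of the battery's frame, same axes. It meets dock_mouth when the battery is home.
- battery_grip (a point): On the battery: a good point to grip across y, on the axis, 38 mm behind the shoulder: (38, 0, 20) mm of the battery's frame, same axes.
- battery_tip (a point): Tip of the battery's stem on the axis, at (-38, 0, 20) mm of its frame. The stem is 38 mm long, 34 mm wide (y), 24 mm thick (z), the same either way up; its last 3 mm are chamfered by 1.2 mm, and from 6 to 16 mm behind the tip both narrow sides (+y and -y) are waisted by 3 mm for the dock's catches.
- lamp: Box-shaped work lamp, grey and black, fixed to the bench. 225 mm wide (y) over its tube stand, 180 mm deep. Origin on the bench under it, z up, x from the LED window (front, roughly facing the robot) to the back, y to its left. Flat top at z = 120 mm from x = -62 to 0 mm; behind it the back slopes down at 45 degrees to x = 60, z = 60 mm.
- dock: Battery dock on the lamp's sloping back, fixed to it: black collar, 48 mm along the slope by 60 mm, standing 12 mm off the slope, with a rectangular well. Origin at the centre of its mouth, (38.5, 0, 98.5) mm of the lamp's frame; z straight out of the well, 45 degrees from vertical, up and to the lamp's back; x down the slope; y the lamp's y. Well: 25.2 mm in x, 35.2 mm in y.
- dock_mouth (a point): Centre of the well's mouth, level with the collar's face (the origin of dock, same axes). Battery home: battery_seat here, the battery's x along the dock's z, its y along the dock's y.
- dock_floor (a point): Floor of the well, 40 mm below the mouth. The stem slides in freely for about 25 mm; then two sprung balls in the +y and -y walls, 27 mm deep and 2 mm proud, resist with roughly 8 to 18 N; once past them the stem slides on and they snap into its waists as the shoulder lands on the collar, and hold it.
- switch_grip (a point): Middle of the grip bar of the lamp's rotary switch, on its vertical axis, 28 mm above the lamp's top at (-34, 62) mm of the lamp's frame. Bar: 38 mm long, 13 mm thick, 6 to 36 mm above the top, over a disc of 42 mm diameter. Axes turn with the knob: at 0 they are the lamp's, and the bar lies 30 degrees anticlockwise (from above) of x.
- switch (a joint): Angle of the rotary switch, rad: 0 = off, 1.05 (60 degrees) = on, growing clockwise seen from above. An over-centre snap spring inside resists with about 0.2 N m at first, less and less up to half way (0.52), where it clicks over and drives the knob on to 1.05; let go before that, it springs back to 0. End stops at 0 and 1.05.
- slidepack: Bystander on the mat (grey felt, 245 x 250 mm, 3 mm thick, fixed), behind the stick battery: large flat slide-type battery, 116 x 76 x 60 mm, which does not fit the lamp. Origin under its centre.
- tin: Bystander on the mat, behind the stick battery: small tin, 56 mm diameter, 55 mm high. Origin under its centre.
- sandblock: Bystander on the bench: cork sanding block, 110 x 61 x 32 mm. Origin under its centre.
- scraper: Bystander on the bench: broad scraper with yellow handle, 240 mm long, lying. Origin under its middle.
- driver: Bystander on the bench: screwdriver with red handle, 200 mm long, lying. Origin under its middle.
- brush: Bystander on the bench: flat paint brush, 200 mm long, lying. Origin under its middle.
- sander: Bystander on the bench: palm orbital sander, 125 mm diameter, 120 mm high. Origin under its centre.
Not all that is in view belongs to the job. Of the things like the battery, leave any that is blue; of the rest the larger one is meant.

How it is judged:
On the way, in this order (a step that is already met when the one before it is completed fails the run):
1. the battery is plugged fully home in the dock while the switch is still off (distance between battery_seat and dock_mouth below 0.003 m and angle between the x axis of battery and the z axis of dock, either way round below 0.06 rad and angle between the y axis of battery and the y axis of dock, either way round below 0.08 rad and value of joint switch below 0.4 rad), for 0.2 s.
2. the switch is turned past its click to on (value of joint switch above 0.9 rad), for 0.2 s.
At the end, for the whole second after the job is handed in: The battery sits home in the dock, released and at rest: its shoulder within 3 mm of the collar and square to it (within 3 degrees); the switch stands at on (above 0.9 rad); every other thing on the bench is within 30 mm of where it lay (distance between battery_seat and dock_mouth below 0.003 m and angle between the x axis of battery and the z axis of dock, either way round below 0.06 rad and angle between the y axis of battery and the y axis of dock, either way round below 0.08 rad and value of joint switch above 0.9 rad and linear speed of battery below 0.02 m/s and contact force between battery and the fingers below 0.1 N and distance of each of slidepack, tin, sandblock, scraper, driver, brush, sander from where it was at the start of the episode below 0.03 m); the robot touches nothing.
It fails at once if the battery is rammed: pressed against the lamp with more than 60 N (contact force between battery and lamp above 60 N).
It fails at once if another thing on the bench is pushed more than 30 mm away (distance of any of slidepack, tin, sandblock, scraper, driver, brush, sander from where it was at the start of the episode above 0.03 m).
It also fails if it takes over 64 s, if anything falls off the work surface, if the arm or the gripper's body presses on something with over 40 N, if the wrist force passes 120 N, or if a joint passes its speed limit or range.

## Working session

There is one attempt and no reset: what is moved stays moved. The work goes in short steps, Python scripts to look and compute and a tool call to move; the robot and the scene stay as the last step left them, time stands still between calls to the robot, and variables do not carry over. Pictures are saved under pics/ and viewed, at most 10 in all, crops included, and the job is handed in when it is done.

Besides the shell and the picture viewer there is one more tool, called after "Request:" as name(argument=value, ...) on one line, values as JSON. arm_command: Moves the arm, as the interface text tells. Its arguments: {"type":"object","properties":{"series":{"type":"array","items":{"type":"number"}},"force":{"type":"number"}},"required":["series"]}

```bash
mkdir -p pics; ls
python3 - <<'E'
from plant import telemetry, vision, ctrl
import cv2,pickle
print(telemetry.get_state(), ctrl.grip_point_offset)
for n in ("top","side"):
    c=vision.read_camera(n); pickle.dump(c,open(n+".pkl","wb"))
    cv2.imwrite(f"pics/{n}0.png",c["color"]); print(n,c["K"],c["rvec"],c["tvec"])
E
```

```text
pics
{'time': 0.0, 'qpos': array([ 1.01197884e+00,  2.87166733e-01,  1.57819931e+00,  1.62732358e-05,
        1.27862145e+00, -1.50004347e-01]), 'dq': array([1.42181953e-03, 5.59957044e-04, 6.01131920e-04, 9.55064803e-04,
       4.58265191e-04, 5.61232659e-05]), 'joint_efforts': array([ 2.57247839e-04, -4.05978835e+01, -2.92625982e+01, -1.87757005e-04,
        5.92860568e-03,  3.75345461e-07]), 'eef_pos': array([0.26793838, 0.61881202, 0.22993441]), 'tcp_rot': array([ 2.02988276e-01,  9.79180436e-01, -1.12029879e-03, -4.22855157e-04]), 'contact_force': array([ 0.76036388, -0.070043  , -0.51392462]), 'wrist_torque': array([ 0.04062179, -0.0158935 , -0.01088939]), 'finger_force': 0.0, 'opening': 1.0023307037438054} 0.0187
top [[398.35113809   0.         279.0532082 ]
 [  0.         398.35113809 208.17207964]
 [  0.           0.           1.        ]] [ 2.13486257 -2.11301339  0.19489679] [-0.06055751  0.50499424  1.17248192]
side [[501.01558956   0.         281.57329841]
 [  0.         501.01558956 217.47445291]
 [  0.           0.           1.        ]] [ 2.26727123 -0.2354405   0.13470846] [-0.48996331  0.12120962  1.57177546]
```

```bash
python3 -c "
import cv2;a=cv2.imread('pics/top0.png');b=cv2.imread('pics/side0.png')
cv2.imwrite('pics/top0b.png',cv2.resize(a,(784,588)));cv2.imwrite('pics/side0b.png',cv2.resize(b,(784,588)))"
```

```text
(no output)
```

View pics/top0b.png

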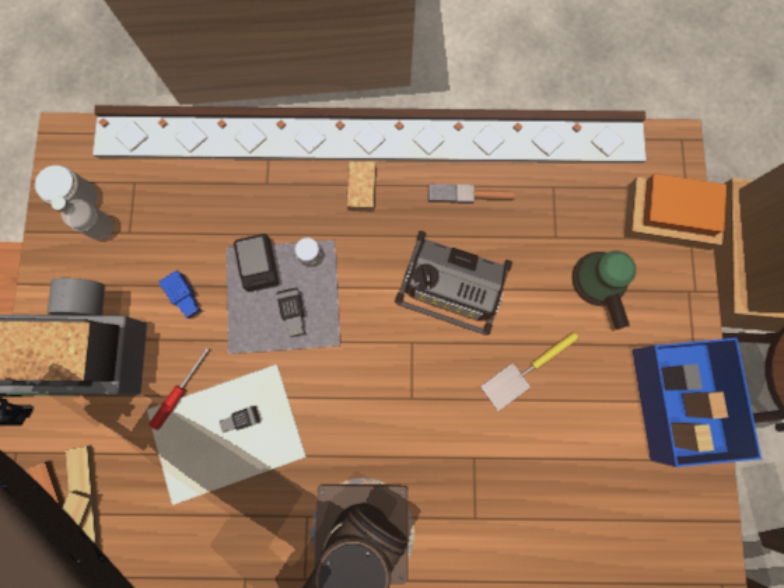

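View pics/side0b.png

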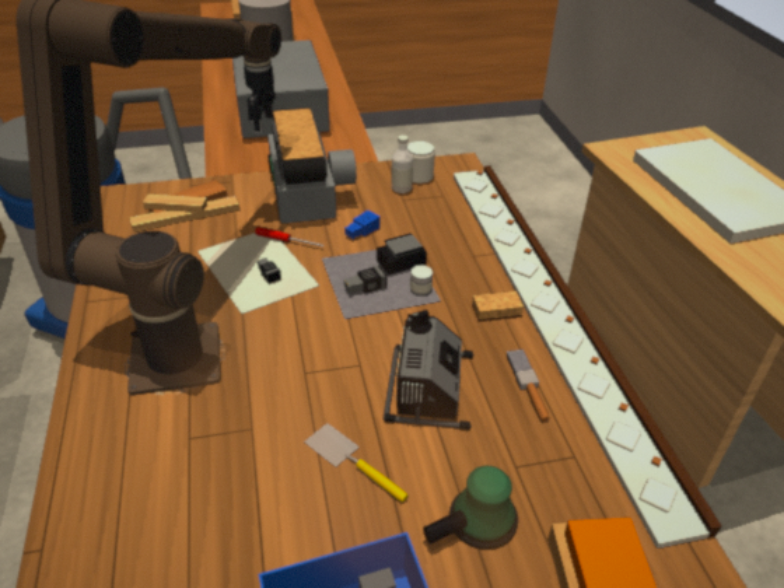

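The top view (784 px wide, 1.4x) shows three candidates. One is blue at (178,293), so it's excluded. A small grey/black one lies on the white sheet at (240,419), and a larger black/grey one on the felt mat at (291,312). The mat one fits: it isn't blue, it's the larger, and its stem points towards the robot. The lamp is at (455,282), with its dock at (463,258) and the knob at (425,277). I'll confirm with an enlarged crop.

```bash
cat > h.py <<'E'
import numpy as np,cv2,pickle
from scipy.spatial.transform import Rotation as R
def load(n): return pickle.load(open(n+".pkl","rb"))
def ray(c,uv,z):
    Rm=cv2.Rodrigues(c["rvec"])[0]; o=-Rm.T@c["tvec"].ravel()
    d=Rm.T@np.linalg.inv(c["K"])@[uv[0],uv[1],1]; return o+d*(z-o[2])/d[2]
def proj(c,P): return cv2.projectPoints(np.float64(P).reshape(-1,3),c["rvec"],c["tvec"],c["K"],None)[0][:,0]
def move(goalp,goalR,st):   # shift cm, rotvec deg in tool axes
    r=R.from_quat(st["tcp_rot"]); return r.inv().apply(np.array(goalp)-st["eef_pos"])*100,(r.inv()*goalR).as_rotvec(degrees=True)
E
python3 - <<'E'
import cv2
from h import *
a=load("top")["color"]
m=a[160:260,155:255]; l=a[150:250,275:375]
cv2.imwrite("pics/crop.png",cv2.hconcat([cv2.resize(m,(400,400),interpolation=2),cv2.resize(l,(400,400),interpolation=2)]))
E
```

```text
(no output)
```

View pics/crop.png

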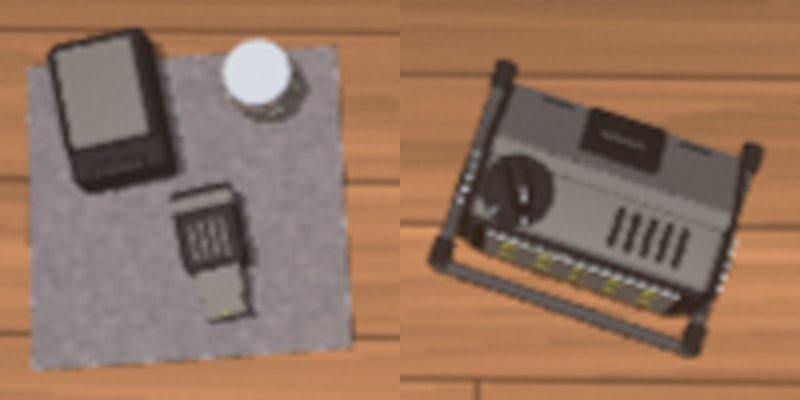

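The crop confirms it: the black body with a grey stem on the mat is at (172–245, 185–273), its stem pointing to (230,316). The lamp's collar is at (580–665, 107–173) and its knob at (515,192). Next I'll fit the poses and overlay them on both cameras.

```bash
cat >> h.py <<'E'
s=np.sqrt(.5); DR=np.array([[s,0,s],[0,1,0],[-s,0,s]]) # dock axes in lamp frame
def dockpt(p): return np.array([.0385,0,.0985])+DR@np.array(p)
COL=[dockpt((x,y,0)) for x,y in((-.024,.03),(-.024,-.03),(.024,-.03),(.024,.03))]
LAMP=COL+[np.array(p) for p in((-.034,.062,.156),)]
def bat(st=.035): return [np.array(p) for p in((.064,.024,.04),(.064,-.024,.04),(0,-.024,.04),(0,.024,.04),(-.038,.017,.032),(-.038,-.017,.032))]
def place(v,P,z0): 
    c,n=np.cos(v[2]),np.sin(v[2]); return np.array([[v[0]+c*p[0]-n*p[1],v[1]+n*p[0]+c*p[1],p[2]+z0] for p in P])
E
cat > fit.py <<'E'
from h import *
from scipy.optimize import least_squares
T,S=load("top"),load("side")
def fit(P,z0,obs,v0):
    f=lambda v: np.concatenate([(proj(c,place(v,P,z0))[i]-uv).ravel() for c,i,uv in obs])
    r=least_squares(f,v0,loss="soft_l1"); return r.x,f(r.x)
bo=np.array([(172,193),(232,184),(245,264),(187,273),(210,320),(252,312)])/4+[155,160]
lo=np.array([(192,107),(265,128),(256,173),(180,152),(115,190)])/4+[275,150]
a=ray(T,bo[2:4].mean(0),.043); b,rb=fit(bat(),.003,[(T,range(6),bo)],[a[0],a[1],0])
a=ray(T,lo[0:4].mean(0),.09); l,rl=fit(LAMP,0,[(T,range(5),lo)],[a[0]-.04,a[1],-.2])
print(b,rb.round(1),l,rl.round(1))
np.save("b.npy",b);np.save("l.npy",l)
def draw(c,x0,y0,w,k):
    im=cv2.resize(c["color"][y0:y0+w,x0:x0+w],None,fx=k,fy=k,interpolation=2)
    q=lambda P:((proj(c,P)-[x0,y0])*k).astype(np.int32)
    B=q(place(b,bat(),.003)); cv2.polylines(im,[B[:4]],1,(0,0,255)); cv2.polylines(im,[B[[3,2,5,4]]],0,(0,255,0))
    cv2.polylines(im,[q(place(l,COL,0))],1,(0,0,255))
    cv2.polylines(im,[q(place(l,[(-.034+.021*np.cos(t),.062+.021*np.sin(t),.126) for t in np.arange(0,6.3,.3)],0))],1,(0,255,0))
    cv2.polylines(im,[q(place(l,[(-.034+r*np.cos(.5236),.062+r*np.sin(.5236),.156) for r in(-.019,.019)],0))],0,(0,255,255))
    cv2.polylines(im,[q(place(l,[(-.062,y,.12) for y in(-.09,.09)]+[(0,y,.12) for y in(.09,-.09)],0))],1,(255,0,0))
    return im
p=proj(S,place(b,bat(),.003)).mean(0).astype(int); q=proj(S,place(l,COL,0)).mean(0).astype(int)
im=cv2.hconcat([draw(T,180,160,70,4.2857),draw(T,280,150,90,10/3)])
im2=cv2.hconcat([draw(S,p[0]-35,p[1]-35,70,4.2857),draw(S,q[0]-50,q[1]-40,90,10/3)])
print(p-35,q-[50,40])
cv2.imwrite("pics/ov.png",cv2.vconcat([im,im2]))
E
python3 fit.py
```

```text
[0.44601035 0.15575419 0.23312305] [-0.1  0.2  0.2 -0.9  1.  -0.8 -0.   0.4 -0.7  0.6 -0.2  0.1] [ 0.53408332 -0.19521126 -0.24931225] [ -4.    8.4  -2.2   8.3   1.  -11.    0.6 -10.8   0.9  -0.1]
[223 163] [270 213]
```

View pics/ov.png

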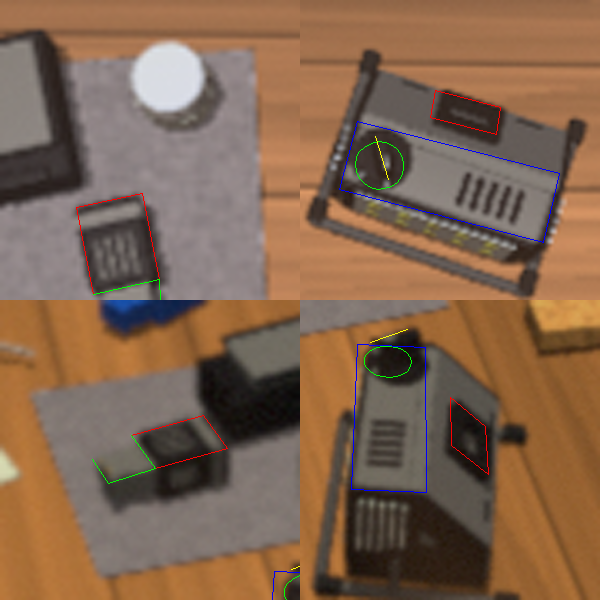

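The mat battery fit lies on its outline in both views, with residuals under 1 px. I listed the lamp's collar corners in the wrong order, so I'll fix that and refine the lamp using the side view too.

```bash
python3 - <<'E'
t=open("fit.py").read()
t=t.replace("(192,107),(265,128),(256,173),(180,152),(115,190)","(180,152),(256,173),(265,128),(192,107),(115,190)")
t=t.replace("[(T,range(5),lo)]","[(T,range(5),lo),(S,range(4),so)]")
t=t.replace("a=ray(T,lo","so=np.array([(152,98),(150,142),(189,174),(187,130)])/(10/3)+[270,213]\na=ray(T,lo")
i=t.index("p=proj(S"); t=t[:i]+'''
cv2.imwrite("pics/ov2.png",cv2.hconcat([draw(T,290,160,66,6),draw(S,280,215,66,6)]))
print(place(l,[dockpt((0,0,0)),(-.034,.062,.148)],0))
'''
open("fit2.py","w").write(t)
E
python3 fit2.py
```

```text
[0.44601035 0.15575419 0.23312305] [-0.1  0.2  0.2 -0.9  1.  -0.8 -0.   0.4 -0.7  0.6 -0.2  0.1] [ 0.53341384 -0.19580574 -0.28546314] [-0.4 -2.9  0.5 -2.3 -0.5  0.9 -1.4  0.6  0.9 -0.7 -0.3  0.1 -0.1  1.4
 -0.8  0.9 -0.1 -0.5]
[[ 0.5703558  -0.20664742  0.0985    ]
 [ 0.5182491  -0.12674034  0.148     ]]
```

View pics/ov2.png

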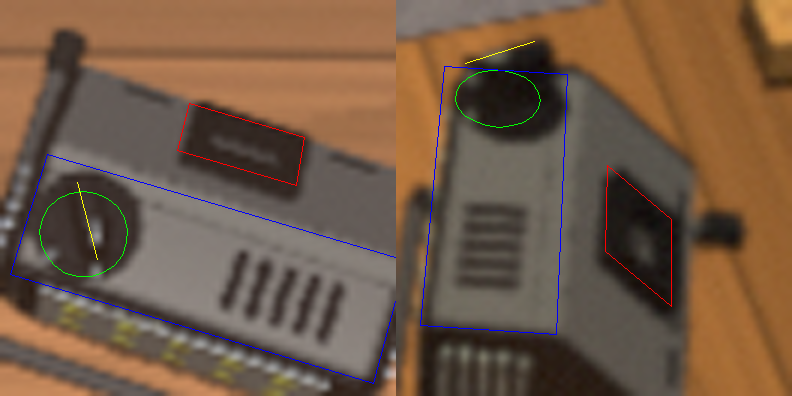

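The dark collar region includes the upslope collar wall, and that biased the fit. I'll refit by matching the collar's dark silhouette, taken as a box, plus the knob in both views.

```bash
cat > fit3.py <<'E'
from h import *
from scipy.optimize import minimize
T,S=load("top"),load("side"); k=8
BOX=[dockpt((x,y,z)) for x in(-.024,.024) for y in(-.03,.03) for z in(-.012,0)]
a=np.arange(0,6.3,.15); DISC=[(-.034+.021*np.cos(t),.062+.021*np.sin(t),z) for t in a for z in(.12,.126)]
c3,s3=np.cos(.5236),np.sin(.5236)
BAR=[(-.034+c3*u-s3*w,.062+s3*u+c3*w,z) for u in(-.019,.019) for w in(-.0065,.0065) for z in(.126,.156)]
l=np.load("l.npy"); V=[]
for c in(T,S):
    p=proj(c,place(l,COL+[(-.034,.062,.13)],0)).mean(0); x0,y0=(proj(c,place(l,BOX+DISC,0)).min(0)-8).astype(int); x1,y1=(proj(c,place(l,BOX+DISC,0)).max(0)+9).astype(int)
    im=cv2.resize(c["color"][y0:y1,x0:x1],None,fx=k,fy=k,interpolation=cv2.INTER_CUBIC)
    V.append((c,x0,y0,im,cv2.GaussianBlur(cv2.cvtColor(im,6),(0,0),3).astype(float)))
def polys(v,c,x0,y0):
    q=lambda P: cv2.convexHull(((proj(c,place(v,P,0))-[x0,y0]+.5)*k-.5).astype(np.float32)).astype(np.int32)
    return q(BOX),q(DISC),q(BAR)
def contrast(v):
    s=0
    for c,x0,y0,im,g in V:
        A=polys(v,c,x0,y0)
        for grp in((A[0],),A[1:]):
            m=np.zeros(g.shape,np.uint8)
            for h in grp: cv2.fillPoly(m,[h],1)
            ring=cv2.dilate(m,np.ones((25,25)))-m
            s+=np.clip(g[m>0],0,110).mean()-np.clip(g[ring>0],0,110).mean()
    return s
best=min((minimize(contrast,l+d,method="Nelder-Mead",options=dict(initial_simplex=l+d+np.array([[0,0,0],[.005,0,0],[0,.005,0],[0,0,.05]]))) for d in([0,0,0],[.004,0,.03],[-.003,.003,-.03])),key=lambda r:r.fun)
v=best.x; print(v,best.fun,contrast(l)); np.save("l.npy",v)
print(place(v,[dockpt((0,0,0)),(-.034,.062,.148)],0))
o=[]
for c,x0,y0,im,g in V:
    cv2.polylines(im,polys(v,c,x0,y0),1,(0,0,255))
    cv2.polylines(im,[((proj(c,place(v,[(-.062,y,.12) for y in(-.09,.09)]+[(0,y,.12) for y in(.09,-.09)],0))-[x0,y0]+.5)*k).astype(np.int32)],1,(255,0,0))
    f=min(400/im.shape[1],600/im.shape[0]); im=cv2.resize(im,None,fx=f,fy=f); o.append(cv2.copyMakeBorder(im,0,600-im.shape[0],0,400-im.shape[1],0))
cv2.imwrite("pics/ov3.png",cv2.hconcat(o))
E
python3 fit3.py
```

```text
[ 0.53773524 -0.19947407 -0.3114555 ] -157.6875975838194 -117.37843902062988
[[ 0.57438295 -0.21127218  0.0985    ]
 [ 0.52437058 -0.13003786  0.148     ]]
```

View pics/ov3.png

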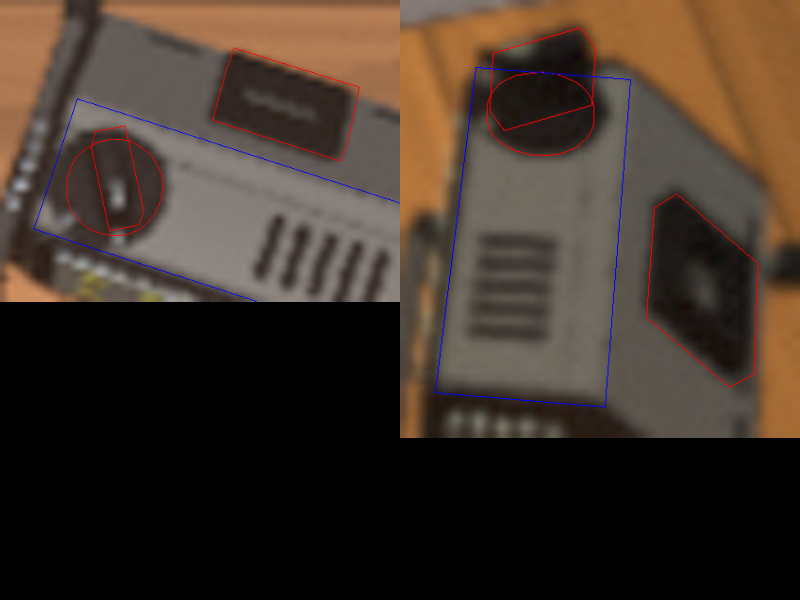

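The silhouette fit is now tight in both views: collar at (212–360, 48–160) left and (647–757, 194–386) right. Dock mouth is about (0.574,-0.211,0.0985), yaw -0.311. Next, the approach to the battery.

```bash
cat > goto.py <<'E'
import sys
from h import *
from plant import telemetry
st=telemetry.get_state(); b=np.load("b.npy"); l=np.load("l.npy")
def down(yaw): # tool y at angle yaw+90deg, z down
    c,n=np.cos(yaw),np.sin(yaw); return R.from_matrix(np.array([[-c,-n,0],[-n,c,0],[0,0,-1]]).T)
def dockR():
    M=R.from_euler("z",l[2]).as_matrix()@DR; return R.from_matrix(np.c_[-M[:,2],M[:,1],M[:,0]])
def docktcp(out,dx=0,dy=0,gx=.040,ax=.018): # battery seat 'out' m above mouth; ax = TCP beyond pack axis
    return place(l,[dockpt((ax+dx,dy,out+gx))],0)[0]
def show(p,r): 
    d,w=move(p,r,st); print("shift cm",d.round(2),"turn deg",w.round(1)); print(st["time"],st["qpos"].round(2),st["eef_pos"].round(4))
E
python3 - <<'E'
from goto import *
p=place(b,[(.04,0,0)],0)[0]; print(p,down(b[2]).as_quat())
for z in(.12,.005): show([p[0],p[1],z],down(b[2]))
E
```

```text
[0.48492834 0.16499487 0.        ] [-0.11629776  0.99321439  0.          0.        ]
shift cm [-37.95 -33.    11.07] turn deg [ -0.1  -0.1 -36.8]
0.1 [ 1.01  0.29  1.58 -0.    1.28 -0.15] [0.268  0.6189 0.2301]
shift cm [-37.96 -32.98  22.57] turn deg [ -0.1  -0.1 -36.8]
0.1 [ 1.01  0.29  1.58 -0.    1.28 -0.15] [0.268  0.6189 0.2301]
```

Request:
arm_command(series=[-38, -33, 8, 0, 0, -36.8, 0.2, -38, -33, 8, 0, 0, -36.8, 0.2, -38, -33, 8, 0, 0, -36.8, 0.2, -38, -33, 8, 0, 0, -36.8, 0.2, -38, -33, 8, 0, 0, -36.8, 0.2, -38, -33, 8, 0, 0, -36.8, 0.2, -38, -33, 8, 0, 0, -36.8, 0.2, -38, -33, 8, 0, 0, -36.8, 0.2, -38, -33, 8, 0, 0, -36.8, 0.2, -38, -33, 8, 0, 0, -36.8, 0.2], force=80)

```text
time: 0.93
eef_pos: [0.4441, 0.2508, 0.1661]
tcp_rot: [-0.117, 0.993, -0.0, -0.0]
contact_force: [-0.3, 0.6, -0.1]
opening: 0.804
finger_force: 0.0
```

Run:
```python
from goto import *
p=place(b,[(.04,0,0)],0)[0]
show([p[0],p[1],.08],down(b[2])); print(st["opening"])
```

```text
shift cm [-1.99 -9.3   8.61] turn deg [ 0. -0.  0.]
0.9333 [ 0.31 -0.01  2.04  0.    1.12 -1.49] [0.4441 0.2508 0.1661]
0.803508827897255
```

Request:
arm_command(series=[-2, -9.3, 8.6, 0, 0, 0, 0.2, -2, -9.3, 8.6, 0, 0, 0, 0.2, -2, -9.3, 8.6, 0, 0, 0, 0.2, -2, -9.3, 8.6, 0, 0, 0, 0.2, -2, -9.3, 8.6, 0, 0, 0, 0.2])

```text
time: 1.35
eef_pos: [0.4836, 0.1653, 0.0782]
tcp_rot: [-0.115, 0.993, 0.0, -0.003]
contact_force: [0.2, -0.3, -0.1]
opening: 0.8
finger_force: 0.0
```

Run:
```python
from goto import *
from plant import vision
p=place(b,[(.04,0,0)],0)[0]
show([p[0],p[1],.005],down(b[2]))
ims=[]
for n in("top","side"):
    c=vision.read_camera(n); q=proj(c,[[p[0],p[1],.04]])[0].astype(int)
    ims.append(cv2.resize(c["color"][q[1]-40:q[1]+40,q[0]-40:q[0]+40],(400,400),interpolation=2))
cv2.imwrite("pics/g1.png",cv2.hconcat(ims))
```

```text
shift cm [-0.16 -0.06  7.32] turn deg [ 0.  -0.3 -0.2]
1.35 [ 0.13  0.12  2.08  0.    0.95 -1.67] [0.4836 0.1653 0.0782]
```

View pics/g1.png

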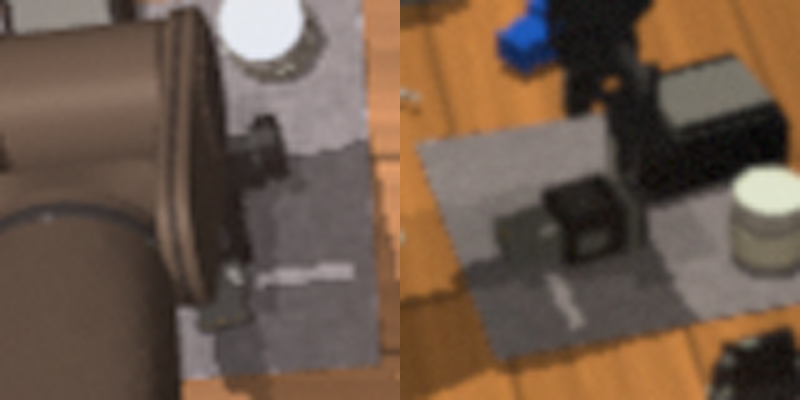

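The fingers hang above the mat battery with nothing in the way: the body is at (600,215) in the right half, the fingers at (640,100). The slide pack and tin are clear, so I'll descend.

Request:
arm_command(series=[0, 0, 3, 0, 0, 0, 0.2, 0, 0, 5, 0, 0, 0, 0.2, 0, 0, 6.5, 0, 0, 0, 0.2, 0, 0, 7.4, 0, 0, 0, 0.2, 0, 0, 7.4, 0, 0, 0, 0.2, 0, 0, 7.4, 0, 0, 0, 0.2])

```text
time: 1.95
eef_pos: [0.4855, 0.1679, 0.0077]
tcp_rot: [-0.117, 0.993, 0.0, 0.001]
contact_force: [-0.2, -0.5, 1.2]
opening: 0.802
finger_force: 0.0
```

Request:
arm_command(series=[0, 0, 0, 0, 0, 0, 1, 0, 0, 0, 0, 0, 0, 1, 0, 0, 0, 0, 0, 0, 1, 0, 0, 0, 0, 0, 0, 1, 0, 0, 0, 0, 0, 0, 1, 0, 0, 0, 0, 0, 0, 1, 0, 0, 0, 0, 0, 0, 1, 0, 0, 0, 0, 0, 0, 1], force=80)

```text
time: 2.62
eef_pos: [0.4868, 0.1675, 0.0088]
tcp_rot: [-0.116, 0.993, 0.0, 0.002]
contact_force: [-1.1, 1.7, 6.4]
opening: 0.553
finger_force: 83.7
```

Request:
arm_command(series=[0, 0, -3, 0, 0, 0, 1, 0, 0, -7, 0, 0, 0, 1, 0, 0, -11, 0, 0, 0, 1, 0, 0, -15, 0, 0, 0, 1, 0, 0, -19, 0, 0, 0, 1, 0, 0, -19, 0, 0, 0, 1])

```text
time: 3.12
eef_pos: [0.4897, 0.1675, 0.2063]
tcp_rot: [-0.117, 0.993, 0.0, 0.008]
contact_force: [2.4, -0.3, -1.3]
opening: 0.547
finger_force: 84.3
```

Run:
```python
from goto import *
from plant import vision
c=vision.read_camera("side"); 
q=proj(c,[st["eef_pos"]])[0].astype(int); print(q)
cv2.imwrite("pics/g2.png",cv2.resize(c["color"][max(0,q[1]-60):q[1]+60,q[0]-70:q[0]+70],(700,600),interpolation=2))
print(st["opening"],st["finger_force"],st["contact_force"])
for o in(.10,.05): p=docktcp(o,gx=.0424,ax=.0142); print(p); show(p,dockR())
```

```text
[268 155]
0.546680029507058 84.34763431549072 [ 2.40554393 -0.30361532 -1.28100229]
[ 0.67978835 -0.24520566  0.18915109]
shift cm [ -8.91 -44.55   1.95] turn deg [ 12.4 -42.9  29.5]
3.1167 [ 0.13 -0.05  1.99 -0.    1.18 -1.67] [0.4897 0.1675 0.2063]
[ 0.64613401 -0.23437122  0.15379575]
shift cm [ -5.83 -42.71   5.43] turn deg [ 12.4 -42.9  29.5]
3.1167 [ 0.13 -0.05  1.99 -0.    1.18 -1.67] [0.4897 0.1675 0.2063]
```

View pics/g2.png

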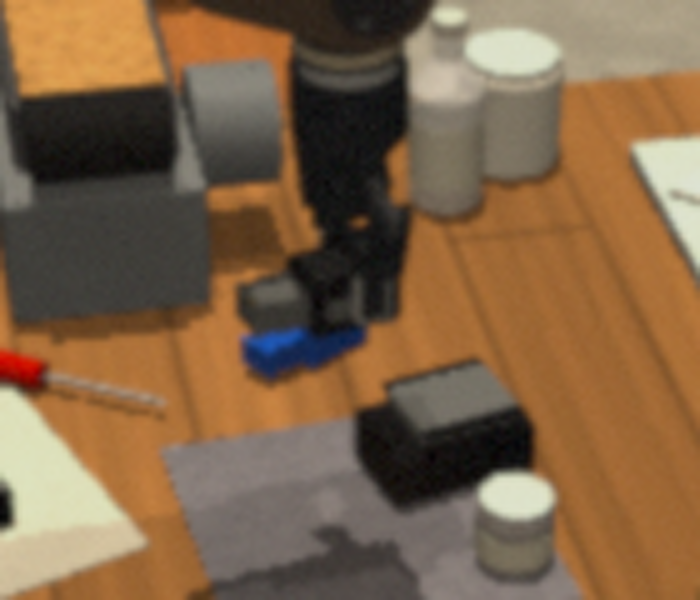

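The battery hangs level in the pads with its stem tip at about (243,305). I'll check that against the held-battery model, then start the transfer.

```bash
cat >> goto.py <<'E'
def held(st,gx,ax):
    r=R.from_quat(st["tcp_rot"]); return np.array([st["eef_pos"]+r.apply([gx-p[0],p[1],.02-ax-p[2]]) for p in bat()])
E
python3 - <<'E'
from goto import *
S=load("side")
for gx in(.0424,.050): print(((proj(S,held(st,gx,.0142))-[198,95])*5).round(0).tolist())
E
```

```text
[[363.0, 239.0], [394.0, 275.0], [304.0, 299.0], [274.0, 262.0], [224.0, 291.0], [245.0, 318.0]]
[[353.0, 242.0], [384.0, 278.0], [293.0, 302.0], [263.0, 264.0], [213.0, 294.0], [234.0, 321.0]]
```

Request:
arm_command(series=[-9, -44.5, -2, 12.4, -42.9, 29.5, 1, -9, -44.5, -2, 12.4, -42.9, 29.5, 1, -9, -44.5, -2, 12.4, -42.9, 29.5, 1, -9, -44.5, -2, 12.4, -42.9, 29.5, 1, -9, -44.5, -2, 12.4, -42.9, 29.5, 1, -9, -44.5, -2, 12.4, -42.9, 29.5, 1, -9, -44.5, -2, 12.4, -42.9, 29.5, 1, -9, -44.5, -2, 12.4, -42.9, 29.5, 1, -9, -44.5, -2, 12.4, -42.9, 29.5, 1, -9, -44.5, -2, 12.4, -42.9, 29.5, 1])

```text
time: 4.0
eef_pos: [0.6571, -0.2111, 0.209]
tcp_rot: [0.143, 0.918, -0.06, 0.366]
contact_force: [1.1, 1.7, -2.4]
opening: 0.551
finger_force: 84.4
```

Run:
```python
from goto import *
for o in(.10,.05): show(docktcp(o,gx=.0424,ax=.0142),dockR())
```

```text
shift cm [-0.94 -2.55  3.65] turn deg [-0.2 -1.4  0.2]
4.0 [-0.5   0.04  2.04  0.4   0.34 -2.09] [ 0.6571 -0.2111  0.209 ]
shift cm [ 4.06 -2.53  3.78] turn deg [-0.2 -1.4  0.2]
4.0 [-0.5   0.04  2.04  0.4   0.34 -2.09] [ 0.6571 -0.2111  0.209 ]
```

Request:
arm_command(series=[-1, -2.5, 2, 0, 0, 0, 1, -1, -2.5, 3.7, 0, 0, 0, 1, 1, -2.5, 3.7, 0, -0.7, 0, 1, 3, -2.5, 3.7, 0, -1.4, 0, 1, 3, -2.5, 3.7, 0, -1.4, 0, 1, 3, -2.5, 3.7, 0, -1.4, 0, 1, 3, -2.5, 3.7, 0, -1.4, 0, 1])

```text
time: 4.58
eef_pos: [0.6559, -0.2363, 0.1672]
tcp_rot: [0.142, 0.911, -0.063, 0.381]
contact_force: [0.3, 0.2, -2.9]
opening: 0.549
finger_force: 84.7
```

Run:
```python
from goto import *
from plant import vision
show(docktcp(.06,gx=.0424,ax=.0142),dockR()); print(st["contact_force"])
ims=[]
for n in("top","side"):
    c=vision.read_camera(n); pickle.dump(c,open(n+"1.pkl","wb")); cv2.imwrite(f"pics/{n}1.png",c["color"])
    q=proj(c,place(l,[dockpt((0,0,.04))],0))[0].astype(int); x0,y0=q-40
    im=cv2.resize(c["color"][y0:y0+80,x0:x0+80],(400,400),interpolation=2)
    H=((proj(c,held(st,.0424,.0142))-[x0,y0]+.5)*5).astype(np.int32); cv2.polylines(im,[H[:4]],1,(0,0,255));cv2.polylines(im,[H[[3,2,5,4]]],0,(0,255,0))
    cv2.polylines(im,[((proj(c,place(l,COL,0))-[x0,y0]+.5)*5).astype(np.int32)],1,(255,0,0)); ims.append(im)
cv2.imwrite("pics/d1.png",cv2.hconcat(ims))
```

```text
shift cm [ 0.65 -0.11  0.24] turn deg [-0.3  0.5  0.3]
4.5833 [-0.55  0.11  2.06  0.71  0.25 -2.44] [ 0.6559 -0.2363  0.1672]
[ 0.30447024  0.16472163 -2.93366848]
```

View pics/d1.png

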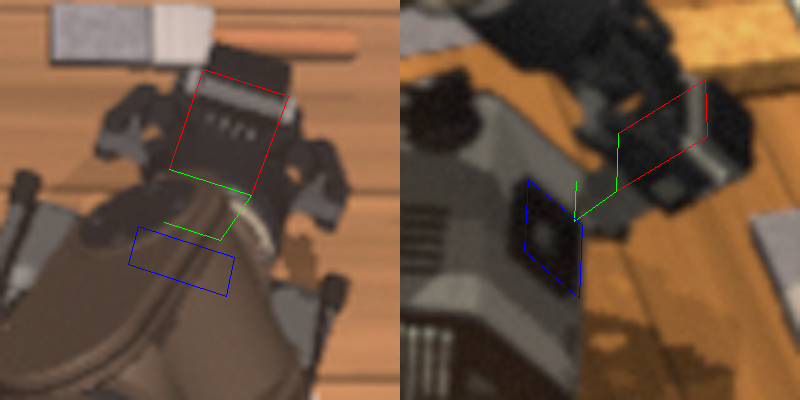

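The held battery shows in both halves, stem towards the dock, but joint 5 is at 0.25 with a limit of 0.24. A perpendicular grip can't finish the insertion. I'll fit a quick kinematic model to find a tilted regrasp that works, and a free place to set the battery down.

```bash
cat > kin.py <<'E'
from goto import *
from scipy.optimize import least_squares
rz=lambda a:R.from_euler("z",a); ry=lambda a:R.from_euler("y",a)
D=[([1.01198,.28717,1.5782,0,1.27862,-.15],(.26794,.61881,.22993)),([.31,-.01,2.04,0,1.12,-1.49],(.4441,.2508,.1661)),([.13,.12,2.08,0,.95,-1.67],(.4836,.1653,.0782)),([.13,-.05,1.99,0,1.18,-1.67],(.4897,.1675,.2063)),([-.5,.04,2.04,.4,.34,-2.09],(.6571,-.2111,.209)),([-.55,.11,2.06,.71,.25,-2.44],(.6559,-.2363,.1672))]
def fk(q,k):
    h,a,b,d,e,x0,c=k; r=rz(q[0]); p=r.apply([x0,e,h]); r=r*ry(q[1]); p=p+r.apply([0,0,a]); r=r*ry(q[2]); p=p+r.apply([c,0,b])
    r=r*rz(q[3])*ry(q[4]); p=p+r.apply([0,0,d]); return p,r*rz(q[5])
K=least_squares(lambda k:np.concatenate([fk(q,k)[0]-p for q,p in D]+[(k-[.4,.5,.5,.3,.1,0,0])*.003]),[.4,.5,.5,.3,.1,0,0]).x
lo=np.array([-2.77,-.9,.21,-1.53,.24,-2.84]); hi=np.array([2.77,2.22,2.48,4.67,2.81,2.84])
def ik(p,r,q0):
    f=lambda q:np.r_[(fk(q,K)[0]-p)*10,(r.inv()*fk(q,K)[1]).as_rotvec()]
    s=least_squares(f,np.clip(q0,lo+.01,hi-.01),bounds=(lo,hi)); return s.x,np.abs(s.fun).max()
E
python3 - <<'E'
from kin import *
print("K",K.round(3),[((fk(q,K)[0]-p)*1000).round(0).tolist() for q,p in D])
print((R.from_quat(st["tcp_rot"]).inv()*fk(st["qpos"],K)[1]).as_rotvec(degrees=True))
T=load("top")
for n,uv in dict(matR=(338/1.4,300/1.4),lampL=(398/1.4,300/1.4),freec=(369/1.4,320/1.4)).items(): print(n,ray(T,uv,0).round(3))
for phi in(0,15,20,25,30):
    r=dockR()*R.from_euler("y",phi,degrees=True)
    # pick-up of same grasp on bench at yaw 0 
    for out in(.06,0):
        M=dockR(); gp=docktcp(out,gx=.040,ax=0)            # point on pack axis
        p=gp+r.apply([0,0,.0142]); q,e=ik(p,r,[-.5,.1,2.05,.3,.5,-1.9]); print(phi,out,p.round(3),q.round(2),round(e,4),"toolz",r.apply([0,0,1]).round(2))
E
```

```text
K [0.241 0.444 0.568 0.251 0.101 0.005 0.022] [[-0.0, -0.0, 1.0], [-1.0, -3.0, -3.0], [1.0, -0.0, 1.0], [2.0, -1.0, 2.0], [0.0, 4.0, -2.0], [1.0, -1.0, 1.0]]
[ 2.47289562e-14  3.53270803e-15 -9.00000000e+01]
matR [0.493 0.064 0.   ]
lampL [ 0.495 -0.072  0.   ]
freec [ 0.448 -0.007  0.   ]
0 0.06 [ 0.651 -0.236  0.159] [-0.56  0.11  2.07  0.76  0.25 -0.92] 0.0 toolz [ 0.67 -0.22 -0.71]
0 0 [ 0.611 -0.223  0.117] [-0.59  0.1   2.18  1.14  0.24 -1.33] 0.0224 toolz [ 0.67 -0.22 -0.71]
15 0.06 [ 0.648 -0.235  0.157] [-0.54  0.16  1.94  0.22  0.54 -0.38] 0.0 toolz [ 0.48 -0.15 -0.87]
15 0 [ 0.608 -0.222  0.114] [-0.55  0.14  2.06  0.28  0.45 -0.46] 0.0 toolz [ 0.48 -0.15 -0.87]
20 0.06 [ 0.647 -0.235  0.156] [-0.53  0.19  1.89  0.15  0.64 -0.32] 0.0 toolz [ 0.4  -0.13 -0.91]
20 0 [ 0.607 -0.222  0.114] [-0.55  0.16  2.01  0.19  0.55 -0.37] 0.0 toolz [ 0.4  -0.13 -0.91]
25 0.06 [ 0.646 -0.234  0.156] [-0.52  0.22  1.84  0.11  0.75 -0.28] 0.0 toolz [ 0.33 -0.1  -0.94]
25 0 [ 0.606 -0.221  0.113] [-0.54  0.19  1.96  0.13  0.66 -0.31] 0.0 toolz [ 0.33 -0.1  -0.94]
30 0.06 [ 0.645 -0.234  0.155] [-0.52  0.25  1.78  0.07  0.85 -0.24] 0.0 toolz [ 0.25 -0.08 -0.97]
30 0 [ 0.605 -0.221  0.113] [-0.53  0.22  1.91  0.08  0.76 -0.27] 0.0 toolz [ 0.25 -0.08 -0.97]
```

The kinematic model fits to about 3 mm. A regrasp tilted 20° about tool y gives joint 5 ≈ 0.55 when home. I'll back out, set the battery down on the bare bench between mat and lamp, and regrasp it tilted.

Run:
```python
from kin import *
r=R.from_quat(st["tcp_rot"])
d,w=move([.60,-.20,.30],r,st); print(d.round(1))
s2=dict(st); s2["eef_pos"]=np.array([.60,-.20,.30]); d,w=move([.46,.0,.15],down(0),s2); print(d.round(1),w.round(1))
print(move([.46,0,.15],down(0),st))
print(ik(np.array([.46,0,.007]),down(0),[-.2,.1,2.1,0,.9,-.1]))
print(ik(np.array([.45,0,.007]),down(0)*ry(.349),[-.2,.1,2.1,0,.9,-.1]))
```

```text
[ -4.8   1.7 -13.8]
[24.2 14.9 -3.5] [ -7.5  45.2 -16.7]
(array([ 19.48701219,  16.51797918, -17.33865847]), array([ -7.53966846,  45.22138791, -16.70865506]))
(array([-2.21448151e-01,  1.46347068e-01,  2.22519055e+00, -2.43845099e-13,
        7.70055039e-01, -2.21448151e-01]), np.float64(4.1664465663056033e-13))
(array([-0.18971426,  0.31918757,  2.04563725, -0.07166981,  1.12099754,
       -0.14732206]), np.float64(5.198064201294983e-13))
```

Request:
arm_command(series=[-3, 1, -4, 0, 0, 0, 1, -4.8, 1.7, -8, 0, 6, 0, 1, -4.8, 1.7, -13.8, -1, 12, -4, 1, 0, 4, -15, -2, 19, -6, 1, 4, 7, -16, -4, 26, -9, 1, 8, 10, -17, -5, 33, -12, 1, 12, 13, -17.3, -6, 39, -15, 1, 16, 15, -17.3, -7.5, 45.2, -16.7, 1, 19.5, 16.5, -17.3, -7.5, 45.2, -16.7, 1, 19.5, 16.5, -17.3, -7.5, 45.2, -16.7, 1])

```text
time: 5.52
eef_pos: [0.4675, -0.0069, 0.1575]
tcp_rot: [0.0, 1.0, -0.001, 0.002]
contact_force: [1.1, 0.5, -3.7]
opening: 0.552
finger_force: 84.6
```

Run:
```python
from kin import *
show([.46,0,.06],down(0)); print(st["contact_force"],st["opening"])
```

```text
shift cm [0.79 0.7  9.75] turn deg [-0.1  0.3 -0. ]
5.5167 [-0.23 -0.11  2.14 -0.    1.1  -1.8 ] [ 0.4675 -0.0069  0.1575]
[ 1.10840943  0.54099984 -3.6768879 ] 0.5517055037434434
```

Request:
arm_command(series=[0.3, 0.5, 4, 0, 0, 0, 1, 0.3, 0.5, 8, 0, 0, 0, 1, 0.3, 0.5, 11, 0, 0, 0, 1, 0.3, 0.5, 12.5, 0, 0, 0, 1, 0.3, 0.5, 13.5, 0, 0, 0, 1, 0.3, 0.5, 13.5, 0, 0, 0, 1, 0.3, 0.5, 13.5, 0, 0, 0, 1])

```text
time: 6.1
eef_pos: [0.463, -0.0024, 0.0217]
tcp_rot: [0.0, 1.0, -0.0, 0.001]
contact_force: [-0.3, 0.5, -2.9]
opening: 0.546
finger_force: 84.4
```

Request:
arm_command(series=[0, 0, 0.6, 0, 0, 0, 1, 0, 0, 1.0, 0, 0, 0, 1, 0, 0, 1.3, 0, 0, 0, 1, 0, 0, 1.4, 0, 0, 0, 1, 0, 0, 1.4, 0, 0, 0, 1])

```text
time: 6.52
eef_pos: [0.4611, -0.002, 0.0063]
tcp_rot: [0.0, 1.0, 0.0, -0.001]
contact_force: [-0.6, 0.1, -2.9]
opening: 0.557
finger_force: 84.4
```

Request:
arm_command(series=[0, 0, 0.1, 0, 0, 0, 1, 0, 0, 0.15, 0, 0, 0, 1, 0, 0, 0.15, 0, 0, 0, 1])

```text
time: 6.77
eef_pos: [0.4615, -0.0021, 0.0058]
tcp_rot: [0.0, 1.0, 0.0, -0.001]
contact_force: [-3.3, -0.0, 4.6]
opening: 0.554
finger_force: 85.8
```

Request:
arm_command(series=[0, 0, 0, 0, 0, 0, 0.2, 0, 0, 0, 0, 0, 0, 0.2, 0, 0, 0, 0, 0, 0, 0.2, 0, 0, -0.2, 0, 7, 0, 0.2, 0, 0, -0.3, 0, 14, 0, 0.2, 0, 0, -0.3, 0, 20, 0, 0.2, 0, 0, -0.2, 0, 20, 0, 0.2, 0, 0, -0.2, 0, 20, 0, 0.2])

```text
time: 7.43
eef_pos: [0.4619, -0.002, 0.0062]
tcp_rot: [0.0, 0.985, 0.001, -0.174]
contact_force: [-0.6, 0.6, -0.7]
opening: 0.797
finger_force: 0.0
```

Request:
arm_command(series=[0, 0, 0, 0, 0, 0, 1, 0, 0, 0, 0, 0, 0, 1, 0, 0, 0, 0, 0, 0, 1, 0, 0, 0, 0, 0, 0, 1, 0, 0, 0, 0, 0, 0, 1, 0, 0, 0, 0, 0, 0, 1, 0, 0, 0, 0, 0, 0, 1], force=90)

```text
time: 8.02
eef_pos: [0.4609, -0.002, 0.007]
tcp_rot: [0.0, 0.985, 0.001, -0.175]
contact_force: [-0.8, 0.6, 0.1]
opening: 0.552
finger_force: 92.8
```

Run:
```python
from kin import *
from plant import vision
show(st["eef_pos"],down(0)*ry(.349)); print(st["contact_force"],st["opening"])
c=vision.read_camera("side"); pickle.dump(c,open("side2.pkl","wb")); q=proj(c,[[.45,0,.02]])[0].astype(int); print(q)
cv2.imwrite("pics/r.png",cv2.resize(c["color"][q[1]-40:q[1]+40,q[0]-40:q[0]+40],(560,560),interpolation=2))
```

```text
shift cm [0. 0. 0.] turn deg [ 0.1 -0.1 -0. ]
8.0167 [-0.19  0.33  2.02 -0.07  1.14 -1.72] [ 0.4609 -0.002   0.007 ]
[-0.77299996  0.64816522  0.14575177] 0.5523941450708617
[266 232]
```

View pics/r.png

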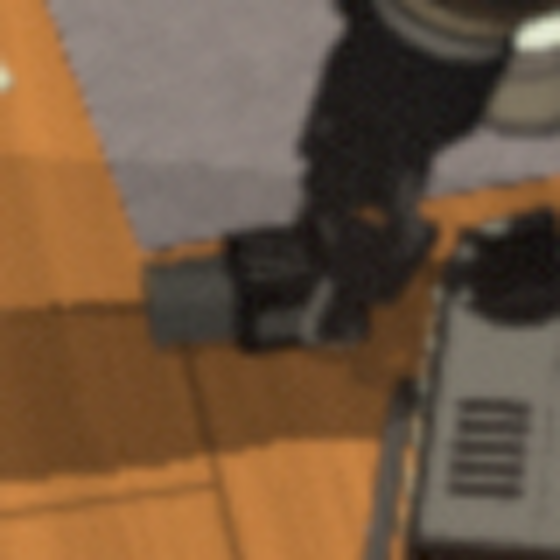

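The battery is regripped: shoulder's near-bottom corner at (240,350), stem tip's near-bottom at (155,347), body to about (365,340). I'll work out the grip offset from those and plan the dock approach.

```bash
cat >> goto.py <<'E'
def docktcp20(out,gx,axh=.013,dx=0,dy=0,phi=20): # tilted grasp: TCP offset in battery frame (gx, -axh in z)
    return place(l,[dockpt((axh+dx,dy,out+gx))],0)[0], dockR()*R.from_euler("y",phi,degrees=True)
E
python3 - <<'E'
from kin import *
c=load("side2"); o=np.array([226,192])-.5
a=ray(c,np.array([240,350])/7+o,.0); t=ray(c,np.array([155,347])/7+o,.008)
print("shoulder x",a,"tip x",t, "gx:",st["eef_pos"][0]-a[0],st["eef_pos"][0]-t[0]-.038)
gx=.037; axh=.020-st["eef_pos"][2]
for o in(.10,.055):
    p,r=docktcp20(o,gx,axh); q,e=ik(p,r,[-.5,.1,2.05,.3,.5,-.4]); print(p.round(3),q.round(2),e); show(p,r)
E
```

```text
shoulder x [ 0.42539161 -0.01602852  0.        ] tip x [ 0.38572738 -0.01480157  0.008     ] gx: 0.03542499433124813 0.03708921579155259
[ 0.675 -0.244  0.186] [-0.52  0.22  1.8   0.13  0.71 -0.29] 3.3306690738754696e-15
shift cm [-13.97 -24.16 -24.24] turn deg [  0.8 -44.8  18.3]
8.0667 [-0.19  0.33  2.02 -0.07  1.14 -1.72] [ 0.4608 -0.0019  0.007 ]
[ 0.645 -0.234  0.154] [-0.53  0.19  1.89  0.15  0.64 -0.32] 1.6602517971531228e-13
shift cm [-12.23 -23.19 -20.21] turn deg [  0.8 -44.8  18.3]
8.0667 [-0.19  0.33  2.02 -0.07  1.14 -1.72] [ 0.4608 -0.0019  0.007 ]
```

Request:
arm_command(series=[1.4, 0, -3.9, 0, 0, 0, 1, 2.8, 0, -7.8, 0, 0, 0, 1, 4.2, 0, -11.7, 0, 0, 0, 1, 5.6, 0, -15.6, 0, 0, 0, 1, 7, 0, -19.5, 0, 0, 0, 1, 7, 0, -23.5, 0, -5, 0, 1, 6, -2, -27, 0, -12, 0, 1, 4, -5, -29, 0, -18, 2, 1, 2, -8.5, -30, 0, -23, 5, 1, 0, -12, -31, 0.2, -29, 8, 1])

```text
time: 8.9
eef_pos: [0.5688, -0.1235, 0.2996]
tcp_rot: [0.069, 0.994, -0.014, 0.081]
contact_force: [1.3, 0.5, -4.1]
opening: 0.551
finger_force: 93.9
```

Run:
```python
from kin import *
for o in(.16,.1): show(*docktcp20(o,.036,.013))
print(st["contact_force"],st["opening"])
```

```text
shift cm [-14.91 -11.03   9.91] turn deg [  2.  -15.5   9.7]
8.9 [-0.4  -0.06  1.83  0.03  1.2  -1.84] [ 0.5688 -0.1235  0.2996]
shift cm [-10.1  -10.23  13.41] turn deg [  2.  -15.5   9.7]
8.9 [-0.4  -0.06  1.83  0.03  1.2  -1.84] [ 0.5688 -0.1235  0.2996]
[ 1.2519587   0.45152919 -4.08788302] 0.5510039907890191
```

Request:
arm_command(series=[-4, -3, 2, 0.5, -4, 3, 1, -8, -6, 4, 1, -8, 6, 1, -12, -9, 6, 1.5, -12, 9, 1, -14.9, -11, 9.9, 2, -15.5, 9.7, 1, -13.3, -10.7, 11, 2, -15.5, 9.7, 1, -11.7, -10.5, 12.2, 2, -15.5, 9.7, 1, -10.1, -10.2, 13.4, 2, -15.5, 9.7, 1, -10.1, -10.2, 13.4, 2, -15.5, 9.7, 1, -10.1, -10.2, 13.4, 2, -15.5, 9.7, 1])

```text
time: 9.65
eef_pos: [0.6713, -0.2408, 0.1795]
tcp_rot: [0.151, 0.966, -0.032, 0.208]
contact_force: [0.5, -0.6, -1.6]
opening: 0.55
finger_force: 93.9
```

Run:
```python
from kin import *
for o in(.1,.055): show(*docktcp20(o,.036,.013))
print(st["contact_force"],st["opening"])
```

```text
shift cm [-0.62 -0.16 -0.38] turn deg [ 0.1 -0.7  0.1]
9.65 [-0.52  0.22  1.8   0.13  0.71 -1.86] [ 0.6713 -0.2408  0.1795]
shift cm [ 3.59 -0.15  1.21] turn deg [ 0.1 -0.7  0.1]
9.65 [-0.52  0.22  1.8   0.13  0.71 -1.86] [ 0.6713 -0.2408  0.1795]
[ 0.47323402 -0.6099378  -1.64682459] 0.5503391467663954
```

Request:
arm_command(series=[1, -0.15, 0, 0, -0.7, 0, 1, 2, -0.15, 0.5, 0, -0.7, 0, 1, 3, -0.15, 0.9, 0, -0.7, 0, 1, 3, -0.15, 0.9, 0, -0.7, 0, 1, 3, -0.15, 0.9, 0, -0.7, 0, 1, 3, -0.15, 0.9, 0, -0.7, 0, 1])

```text
time: 10.15
eef_pos: [0.6507, -0.2361, 0.163]
tcp_rot: [0.15, 0.964, -0.034, 0.217]
contact_force: [-0.4, -0.5, -3.4]
opening: 0.547
finger_force: 94.1
```

Run:
```python
from kin import *
from plant import vision
for o in(.055,.04): show(*docktcp20(o,.036,.013))
print(st["contact_force"],st["opening"])
gx,axh=.036,.013
def held2():
    r=R.from_quat(st["tcp_rot"])*R.from_euler("y",-20,degrees=True); return np.array([st["eef_pos"]+r.apply([gx-p[0],p[1],-(p[2]-.02+axh)]) for p in bat()])
ims=[]
for n in("top","side"):
    c=vision.read_camera(n); pickle.dump(c,open(n+"3.pkl","wb")); q=proj(c,place(l,[dockpt((0,0,.03))],0))[0].astype(int); x0,y0=q-30
    im=cv2.resize(c["color"][y0:y0+60,x0:x0+60],(400,400),interpolation=2); k=400/60
    H=((proj(c,held2())-[x0,y0]+.5)*k).astype(np.int32); cv2.polylines(im,[H[:4]],1,(0,0,255));cv2.polylines(im,[H[[3,2,5,4]]],0,(0,255,0))
    cv2.polylines(im,[((proj(c,place(l,COL,0))-[x0,y0]+.5)*k).astype(np.int32)],1,(255,0,0)); ims.append(im)
cv2.imwrite("pics/d2.png",cv2.hconcat(ims))
```

```text
shift cm [1.01 0.03 0.56] turn deg [0.  0.4 0.1]
10.15 [-0.53  0.18  1.88  0.15  0.65 -1.89] [ 0.6507 -0.2361  0.163 ]
shift cm [2.42 0.03 1.06] turn deg [0.  0.4 0.1]
10.15 [-0.53  0.18  1.88  0.15  0.65 -1.89] [ 0.6507 -0.2361  0.163 ]
[-0.41284513 -0.48698632 -3.43246242] 0.5471296235877656
```

View pics/d2.png

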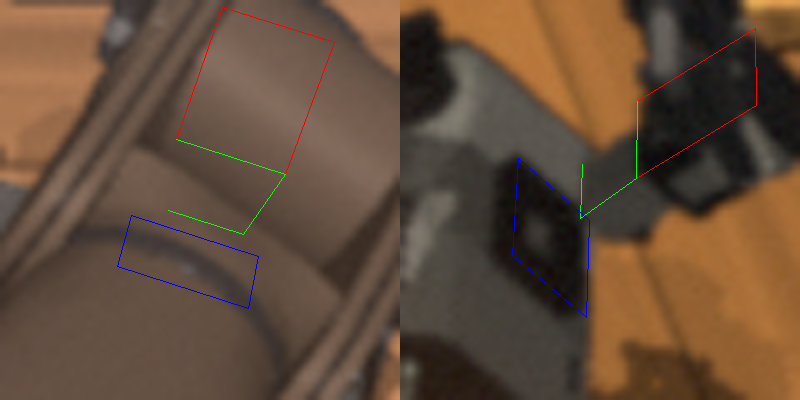

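The stem and collar line up with the model in the side half: stem edge at (580,155–217), collar at (513–588, 158–317). That was my 11th viewed picture, one over the limit of 10. I'll work from numbers and forces from here, starting with a guarded approach to the mouth.

Request:
arm_command(series=[0.6, 0, 0.4, 0, 0.2, 0, 1, 1.2, 0, 0.65, 0, 0.4, 0, 1, 1.8, 0, 0.85, 0, 0.4, 0, 1, 2.4, 0, 1.05, 0, 0.4, 0, 1, 2.4, 0, 1.05, 0, 0.4, 0, 1, 2.4, 0, 1.05, 0, 0.4, 0, 1])

```text
time: 10.75
eef_pos: [0.6333, -0.2306, 0.1422]
tcp_rot: [0.15, 0.965, -0.033, 0.213]
contact_force: [0.7, 0.1, -3.2]
opening: 0.548
finger_force: 94.2
```

```bash
cat > chk.py <<'E'
from goto import *
d,w=move(*docktcp20(0,.036,.013),st); r=R.from_quat(st["tcp_rot"])
M=np.c_[dockR().as_matrix()]; T0=docktcp20(0,.036,.013)[0]
e=dockR().inv().apply(st["eef_pos"]-T0)*1000; f=dockR().inv().apply(st["contact_force"])
print("t",round(st["time"],2),"mm: out %.1f  y %.1f  dockx %.1f"%(-e[0],e[1],e[2]),"tilt err",w.round(2),"F(in,y,dx)",f.round(1),"q",st["qpos"].round(2)[[3,4,5]])
E
python3 chk.py
```

```text
t 10.75 mm: out 38.8  y -0.3  dockx -0.0 tilt err [ 0.04 -0.13  0.11] F(in,y,dx) [1.8 0.4 2.7] q [ 0.16  0.62 -1.91]
```

Request:
arm_command(series=[0.2, 0, 0.07, 0, -0.1, 0, 1, 0.4, 0, 0.14, 0, -0.1, 0, 1, 0.6, 0, 0.2, 0, -0.1, 0, 1, 0.6, 0, 0.2, 0, -0.1, 0, 1])

```text
time: 11.08
eef_pos: [0.6326, -0.2306, 0.1426]
tcp_rot: [0.151, 0.963, -0.035, 0.219]
contact_force: [5.0, 1.1, 4.4]
opening: 0.555
finger_force: 94.7
```

```bash
python3 chk.py
```

```text
t 11.08 mm: out 38.6  y -0.6  dockx -0.8 tilt err [-0.04  0.63  0.08] F(in,y,dx) [-6.3  2.6  0. ] q [ 0.17  0.6  -1.91]
```

Contact at the collar face (out 38.6 mm, about -8 N), so the stem is slightly off laterally. Under this light press I'll sweep along dock x to find the well.

Request:
arm_command(series=[-0.03, 0, 0.09, 0, 0, 0, 1, -0.05, 0, 0.14, 0, 0, 0, 1, -0.07, 0, 0.19, 0, 0, 0, 1, -0.09, 0, 0.24, 0, 0, 0, 1, -0.1, 0, 0.28, 0, 0, 0, 1, -0.1, 0, 0.28, 0, 0, 0, 1])

```text
time: 11.58
eef_pos: [0.6342, -0.2314, 0.141]
tcp_rot: [0.15, 0.964, -0.035, 0.218]
contact_force: [1.9, 1.4, 8.6]
opening: 0.554
finger_force: 95.2
```

```bash
python3 chk.py
```

```text
t 11.58 mm: out 38.6  y -0.9  dockx 1.6 tilt err [-0.06  0.51  0.17] F(in,y,dx) [-7.   1.9 -5.1] q [ 0.17  0.6  -1.91]
```

Request:
arm_command(series=[0.05, 0, -0.14, 0, 0, 0, 1, 0.1, 0, -0.28, 0, 0, 0, 1, 0.12, 0, -0.35, 0, 0, 0, 1, 0.15, 0, -0.42, 0, 0, 0, 1, 0.17, 0, -0.48, 0, 0, 0, 1, 0.19, 0, -0.54, 0, 0, 0, 1, 0.21, 0, -0.58, 0, 0, 0, 1, 0.21, 0, -0.58, 0, 0, 0, 1])

```text
time: 12.25
eef_pos: [0.6309, -0.2309, 0.1444]
tcp_rot: [0.15, 0.963, -0.036, 0.22]
contact_force: [8.5, -2.5, -0.8]
opening: 0.548
finger_force: 93.9
```

```bash
python3 chk.py
```

```text
t 12.25 mm: out 38.7  y -1.4  dockx -3.2 tilt err [-0.14  0.75  0.13] F(in,y,dx) [-5.7  0.3  6.8] q [ 0.17  0.6  -1.92]
```

Request:
arm_command(series=[0, 0.15, 0, 0, 0, 0, 1, 0, 0.3, 0, 0, 0, 0, 1, -0.04, 0.3, 0.1, 0, 0, 0, 1, -0.07, 0.3, 0.2, 0, 0, 0, 1, -0.1, 0.3, 0.28, 0, 0, 0, 1, -0.13, 0.3, 0.36, 0, 0, 0, 1, -0.16, 0.3, 0.44, 0, 0, 0, 1, -0.19, 0.3, 0.52, 0, 0, 0, 1, -0.21, 0.3, 0.58, 0, 0, 0, 1, -0.21, 0.3, 0.58, 0, 0, 0, 1])

```text
time: 13.08
eef_pos: [0.6298, -0.2261, 0.1348]
tcp_rot: [0.149, 0.966, -0.032, 0.21]
contact_force: [-9.4, 1.1, 5.6]
opening: 0.548
finger_force: 95.5
```

```bash
python3 chk.py
```

```text
t 13.08 mm: out 30.2  y 2.9  dockx 1.9 tilt err [ 0.11 -0.48  0.22] F(in,y,dx) [  2.6  -1.8 -10.5] q [ 0.16  0.61 -1.91]
```

The stem dropped into the well (out 30 mm). I'll relax the side load and move on in steps.

Request:
arm_command(series=[0.04, -0.02, -0.1, 0, 0, 0, 1, 0.08, -0.04, -0.22, 0, 0, 0, 1, 0.2, -0.04, -0.18, 0, 0, 0, 1, 0.36, -0.04, -0.12, 0, 0, 0, 1, 0.36, -0.04, -0.12, 0, 0, 0, 1])

```text
time: 13.5
eef_pos: [0.6285, -0.2261, 0.1355]
tcp_rot: [0.15, 0.965, -0.033, 0.214]
contact_force: [-1.6, 0.5, -1.3]
opening: 0.551
finger_force: 94.2
```

```bash
python3 chk.py
```

```text
t 13.5 mm: out 29.8  y 2.5  dockx 0.5 tilt err [0.05 0.   0.11] F(in,y,dx) [ 2.1 -0.  -0.3] q [ 0.17  0.6  -1.91]
```

Request:
arm_command(series=[0.3, -0.03, 0.08, 0, 0, 0, 1, 0.6, -0.03, 0.19, 0, 0, 0, 1, 0.9, -0.03, 0.3, 0, 0, 0, 1, 1.2, -0.03, 0.41, 0, 0, 0, 1, 1.2, -0.03, 0.41, 0, 0, 0, 1])

```text
time: 13.92
eef_pos: [0.6188, -0.2234, 0.1254]
tcp_rot: [0.15, 0.965, -0.033, 0.213]
contact_force: [0.1, 0.2, -2.8]
opening: 0.551
finger_force: 94.3
```

```bash
python3 chk.py
```

```text
t 13.92 mm: out 15.5  y 2.1  dockx 0.5 tilt err [ 0.06 -0.11  0.11] F(in,y,dx) [2.  0.3 2. ] q [ 0.17  0.58 -1.92]
```

Request:
arm_command(series=[0.15, 0, 0.05, 0, 0, 0, 1, 0.3, 0, 0.1, 0, 0, 0, 1, 0.45, 0, 0.16, 0, 0, 0, 1, 0.6, 0, 0.21, 0, 0, 0, 1, 0.75, 0, 0.27, 0, 0, 0, 1, 0.9, 0, 0.32, 0, 0, 0, 1, 0.9, 0, 0.32, 0, 0, 0, 1])

```text
time: 14.5
eef_pos: [0.6167, -0.2228, 0.1243]
tcp_rot: [0.151, 0.963, -0.034, 0.219]
contact_force: [5.0, 2.3, 3.4]
opening: 0.548
finger_force: 94.6
```

```bash
python3 chk.py
```

```text
t 14.5 mm: out 13.2  y 1.9  dockx -0.3 tilt err [-0.01  0.61  0.03] F(in,y,dx) [-5.3  3.8  0.5] q [ 0.18  0.57 -1.93]
```

Request:
arm_command(series=[0.1, 0, 0.03, 0, 0.1, 0, 1, 0.2, 0, 0.07, 0, 0.2, 0, 1, 0.3, 0, 0.1, 0, 0.3, 0, 1, 0.4, 0, 0.14, 0, 0.4, 0, 1, 0.5, 0, 0.17, 0, 0.5, 0, 1, 0.6, 0, 0.21, 0, 0.6, 0, 1, 0.6, 0, 0.21, 0, 0.6, 0, 1])

```text
time: 15.08
eef_pos: [0.6132, -0.222, 0.1206]
tcp_rot: [0.151, 0.964, -0.034, 0.215]
contact_force: [5.6, 1.8, 0.5]
opening: 0.549
finger_force: 94.4
```

```bash
python3 chk.py
```

```text
t 15.08 mm: out 8.1  y 1.6  dockx -0.2 tilt err [-0.06  0.16  0.03] F(in,y,dx) [-3.7  3.5  3. ] q [ 0.18  0.57 -1.93]
```

Request:
arm_command(series=[0.15, 0.05, 0.05, 0, 0, 0, 1, 0.3, 0.1, 0.1, 0, 0, 0, 1, 0.45, 0.1, 0.16, 0, 0, 0, 1, 0.6, 0.1, 0.21, 0, 0, 0, 1, 0.75, 0.1, 0.27, 0, 0, 0, 1, 0.75, 0.1, 0.27, 0, 0, 0, 1])

```text
time: 15.58
eef_pos: [0.6084, -0.2199, 0.1158]
tcp_rot: [0.152, 0.964, -0.034, 0.216]
contact_force: [7.7, 0.6, 7.1]
opening: 0.552
finger_force: 94.9
```

```bash
python3 chk.py
```

```text
t 15.58 mm: out 1.0  y 2.2  dockx -0.5 tilt err [-0.08  0.25 -0.03] F(in,y,dx) [-10.1   2.9   0.1] q [ 0.18  0.55 -1.93]
```

Request:
arm_command(series=[0.15, 0, 0.05, 0, 0.1, 0, 1, 0.3, 0, 0.1, 0, 0.2, 0, 1, 0.45, 0, 0.16, 0, 0.3, 0, 1, 0.6, 0, 0.21, 0, 0.4, 0, 1, 0.75, 0, 0.27, 0, 0.4, 0, 1, 0.75, 0, 0.27, 0, 0.4, 0, 1])

```text
time: 16.08
eef_pos: [0.6082, -0.2201, 0.1162]
tcp_rot: [0.153, 0.963, -0.036, 0.22]
contact_force: [17.2, 1.7, 12.3]
opening: 0.55
finger_force: 95.2
```

```bash
python3 chk.py
```

```text
t 16.08 mm: out 1.2  y 2.0  dockx -0.8 tilt err [-0.17  0.73 -0.15] F(in,y,dx) [-19.9   6.9   2.5] q [ 0.19  0.54 -1.94]
```

Force rose to about 20 N with no further motion, so the shoulder is on the collar. I'll relax the press and check that the catches hold before releasing.

Request:
arm_command(series=[-0.4, 0, -0.14, 0, -0.2, 0, 1, -0.8, 0, -0.28, 0, -0.4, 0, 1, -1.2, -0.1, -0.42, 0, -0.5, 0, 1, -1.2, -0.1, -0.42, 0, -0.5, 0, 1])

```text
time: 16.42
eef_pos: [0.6086, -0.2204, 0.1154]
tcp_rot: [0.151, 0.965, -0.033, 0.212]
contact_force: [3.6, 2.2, 5.8]
opening: 0.548
finger_force: 94.9
```

```bash
python3 chk.py
```

```text
t 16.42 mm: out 1.0  y 1.8  dockx 0.0 tilt err [ 0.02 -0.22  0.05] F(in,y,dx) [-6.1  3.2 -2.1] q [ 0.18  0.56 -1.93]
```

Request:
arm_command(series=[-0.4, 0, -0.14, 0, 0, 0, 1, -0.8, 0, -0.28, 0, 0, 0, 1, -0.8, 0, -0.28, 0, 0, 0, 1])

```text
time: 16.67
eef_pos: [0.6102, -0.2203, 0.1158]
tcp_rot: [0.15, 0.967, -0.031, 0.206]
contact_force: [-1.5, 2.6, -3.0]
opening: 0.551
finger_force: 94.0
```

```bash
python3 chk.py
```

```text
t 16.67 mm: out 2.2  y 2.4  dockx 0.8 tilt err [ 0.13 -0.98  0.14] F(in,y,dx) [3.7 2.1 0.5] q [ 0.17  0.58 -1.93]
```

Request:
arm_command(series=[0.4, 0, 0.14, 0, 0.5, 0, 1, 1.0, -0.05, 0.35, 0, 0.5, 0, 1, 1.4, -0.05, 0.5, 0, 0.6, 0, 1, 1.4, -0.05, 0.5, 0, 0.6, 0, 1, 1.0, -0.1, 0.35, 0, 0.5, 0, 1, 0.8, -0.1, 0.28, 0, 0.5, 0, 1])

```text
time: 17.17
eef_pos: [0.6087, -0.2208, 0.115]
tcp_rot: [0.152, 0.966, -0.032, 0.209]
contact_force: [5.8, 1.9, -4.8]
opening: 0.552
finger_force: 93.9
```

```bash
python3 chk.py
```

```text
t 17.17 mm: out 0.8  y 1.4  dockx 0.5 tilt err [ 0.07 -0.64 -0.09] F(in,y,dx) [-0.1  3.6  6.9] q [ 0.18  0.57 -1.93]
```

Near-neutral forces and home. Releasing.

Request:
arm_command(series=[0, 0, 0, 0, 0, 0, 0.3, 0, 0, 0, 0, 0, 0, 0.3, 0, 0, 0, 0, 0, 0, 0.2, 0, 0, 0, 0, 0, 0, 0.2])

```text
time: 17.5
eef_pos: [0.6063, -0.2211, 0.1132]
tcp_rot: [0.151, 0.966, -0.033, 0.205]
contact_force: [-0.2, 0.4, -0.2]
opening: 0.799
finger_force: 0.0
```

```bash
python3 chk.py
```

```text
t 17.5 mm: out -2.0  y 0.4  dockx 0.2 tilt err [-0.   -0.98  0.14] F(in,y,dx) [ 0.4  0.3 -0.1] q [ 0.17  0.58 -1.93]
```

The battery is released. I'll back the gripper away along its own axis and check numerically where the battery sits.

Request:
arm_command(series=[0, 0, -2, 0, 0, 0, 0.2, 0, 0, -5, 0, 0, 0, 0.2, 0, 0, -9, 0, 0, 0, 0.2, 0, 0, -13, 0, 0, 0, 0.2, 0, 0, -17, 0, 0, 0, 0.2, 0, 0, -20, 0, 0, 0, 0.2])

```text
time: 18.0
eef_pos: [0.5284, -0.1961, 0.2997]
tcp_rot: [0.15, 0.966, -0.033, 0.207]
contact_force: [1.1, -1.6, 0.3]
opening: 0.795
finger_force: 0.0
```

Run:
```python
from kin import *
from plant import vision
# lamp correction from the fit in the well: +1.8 mm along lamp y
l[:2]+=.0018*np.array([-np.sin(l[2]),np.cos(l[2])]); np.save("l2.npy",l)
c=vision.read_camera("side"); pickle.dump(c,open("side4.pkl","wb"))
k=8; q=proj(c,place(l,[dockpt((0,0,.03))],0))[0].astype(int); x0,y0=q-35
g=cv2.GaussianBlur(cv2.cvtColor(cv2.resize(c["color"][y0:y0+70,x0:x0+70],None,fx=k,fy=k,interpolation=2),6),(0,0),3).astype(float)
def score(o,dx=0):
    P=[dockpt((x+dx,y,o+z)) for x in(-.02,.02) for y in(-.024,.024) for z in(0,.064)]+[dockpt((x,y,z)) for x in(-.024,.024) for y in(-.03,.03) for z in(-.012,0)]
    m=np.zeros(g.shape,np.uint8)
    for H in(P[:8],P[8:]):
        cv2.fillPoly(m,[cv2.convexHull(((proj(c,place(l,H,0))-[x0,y0]+.5)*k).astype(np.float32)).astype(np.int32)],1)
    ring=cv2.dilate(m,np.ones((25,25)))-m
    return np.clip(g[m>0],0,110).mean()-np.clip(g[ring>0],0,110).mean()
for o in(-.008,-.004,0,.004,.008,.012,.02,.05): print(o,round(score(o),1))
bar=place(l,[(-.034,.062,0)],0)[0]; yaw=l[2]+.5236; print("knob",bar,yaw)
show([bar[0],bar[1],.25],down(yaw)); show([bar[0],bar[1],.132],down(yaw))
print(ik(np.array([bar[0],bar[1],.132]),down(yaw),[-.4,.2,1.9,0,1,-.6])[0].round(2))
```

```text
-0.008 -41.6
-0.004 -50.1
0 -52.7
0.004 -50.7
0.008 -48.4
0.012 -45.6
0.02 -39.3
0.05 -11.8
knob [ 0.52492218 -0.12832447  0.        ] 0.21214449919998107
shift cm [4.22 6.36 3.53] turn deg [ -6.4  23.6 -29.4]
18.0 [-0.58 -0.24  2.03  0.14  0.95 -1.9 ] [ 0.5284 -0.1961  0.2997]
shift cm [ 9.06  6.38 14.29] turn deg [ -6.4  23.6 -29.4]
18.0 [-0.58 -0.24  2.03  0.14  0.95 -1.9 ] [ 0.5284 -0.1961  0.2997]
[-0.43  0.1   1.99 -0.    1.05 -0.64]
```

The silhouette score peaks at out = 0 mm, so the battery is home. Now to a point above the knob.

Request:
arm_command(series=[1, 1.5, 0.5, -1, 4, -5, 0.3, 2, 3, 1.5, -2, 8, -10, 0.3, 3, 4.5, 2.5, -4, 14, -16, 0.3, 4.2, 6.4, 3.5, -5, 19, -23, 0.3, 4.2, 6.4, 3.5, -6.4, 23.6, -29.4, 0.3, 6, 6.4, 7, -6.4, 23.6, -29.4, 0.4, 6, 6.4, 7, -6.4, 23.6, -29.4, 0.4, 6, 6.4, 7, -6.4, 23.6, -29.4, 0.4])

```text
time: 18.72
eef_pos: [0.5221, -0.1263, 0.2048]
tcp_rot: [-0.105, 0.994, 0.003, -0.003]
contact_force: [0.0, 0.2, 0.2]
opening: 0.603
finger_force: 0.0
```

```bash
cat > kn.py <<'E'
from kin import *
l[:]=np.load("l2.npy"); bar=place(l,[(-.034,.062,0)],0)[0]; yaw=l[2]+.5236
show([bar[0],bar[1],.132],down(yaw)); print(st["contact_force"],st["wrist_torque"],st["opening"])
E
python3 kn.py
```

```text
shift cm [-0.28 -0.29  7.28] turn deg [ 0.3 -0.4 -0.1]
18.7167 [-0.43  0.01  1.94  0.    1.2  -2.21] [ 0.5221 -0.1263  0.2048]
[0.03370616 0.22796541 0.17118407] [-0.00304047  0.00675336  0.02861245] 0.6031612994806574
```

Request:
arm_command(series=[-0.25, -0.25, 2, 0.2, -0.2, 0, 0.4, -0.25, -0.25, 4, 0.2, -0.2, 0, 0.4, -0.25, -0.25, 5.5, 0.2, -0.2, 0, 0.4, -0.25, -0.25, 6.5, 0.2, -0.2, 0, 0.4, -0.25, -0.25, 7.2, 0.2, -0.2, 0, 0.4, -0.25, -0.25, 7.2, 0.2, -0.2, 0, 0.4, -0.25, -0.25, 7.2, 0.2, -0.2, 0, 0.4])

```text
time: 19.3
eef_pos: [0.5267, -0.1291, 0.1366]
tcp_rot: [-0.106, 0.994, -0.001, 0.002]
contact_force: [-0.6, -0.3, -1.0]
opening: 0.601
finger_force: 0.0
```

```bash
python3 kn.py
```

```text
shift cm [0.16 0.11 0.46] turn deg [-0.1  0.2 -0. ]
19.3 [-0.43  0.09  1.98  0.    1.06 -2.21] [ 0.5267 -0.1291  0.1366]
[-0.57961239 -0.28052115 -0.97310578] [ 0.01830974 -0.03660765  0.0043362 ] 0.6014740955278033
```

Request:
arm_command(series=[0.1, 0.1, 0.2, 0, 0, 0, 0.5, 0.1, 0.1, 0.2, 0, 0, 0, 0.7, 0.1, 0.1, 0.2, 0, 0, 0, 1, 0.1, 0.1, 0.2, 0, 0, 0, 1, 0.1, 0.1, 0.2, 0, 0, 0, 1, 0.1, 0.1, 0.2, 0, 0, 0, 1, 0.1, 0.1, 0.2, 0, 0, 0, 1, 0.1, 0.1, 0.2, 0, 0, 0, 1], force=40)

```text
time: 19.97
eef_pos: [0.5253, -0.1275, 0.1344]
tcp_rot: [-0.105, 0.994, 0.0, 0.001]
contact_force: [-2.0, 3.2, 5.5]
opening: 0.139
finger_force: 40.4
```

```bash
python3 kn.py
```

```text
shift cm [ 0.06 -0.07  0.24] turn deg [ 0.   0.1 -0.1]
19.9667 [-0.43  0.09  1.99  0.    1.06 -2.21] [ 0.5253 -0.1275  0.1344]
[-2.03079654  3.20518986  5.51544955] [ 0.60146598  0.33417925 -0.35465395] 0.13924213657535836
```

The bar is gripped (12 mm opening). Clockwise seen from above is a positive turn about tool z.

Request:
arm_command(series=[0, 0, 0, 0, 0, 6, 1, 0, 0, 0, 0, 0, 12, 1, 0, 0, 0, 0, 0, 18, 1, 0, 0, 0, 0, 0, 24, 1, 0, 0, 0, 0, 0, 30, 1, 0, 0, 0, 0, 0, 36, 1, 0, 0, 0, 0, 0, 42, 1, 0, 0, 0, 0, 0, 48, 1, 0, 0, 0, 0, 0, 54, 1, 0, 0, 0, 0, 0, 59, 1])

```text
time: 20.8
eef_pos: [0.5255, -0.1269, 0.1344]
tcp_rot: [0.4, 0.917, 0.001, 0.001]
contact_force: [-0.2, 4.1, 5.4]
opening: 0.14
finger_force: 40.1
```

Request:
arm_command(series=[0, 0, 0, 0, 0, 1, 1, 0, 0, 0, 0, 0, 1, 1, 0, 0, 0, 0, 0, 1, 1, 0, 0, 0, 0, 0, 1, 1])

```text
time: 21.13
eef_pos: [0.5255, -0.1269, 0.1344]
tcp_rot: [0.406, 0.914, 0.002, 0.001]
contact_force: [-1.2, 4.1, 5.9]
opening: 0.145
finger_force: 40.1
```

```bash
python3 kn.py
```

```text
shift cm [-0.07 -0.14  0.24] turn deg [  0.2   0.1 -60. ]
21.1333 [-0.43  0.09  1.99  0.    1.06 -1.16] [ 0.5255 -0.1269  0.1344]
[-1.22554107  4.10882477  5.88635981] [ 1.07536622  0.29178805 -0.13200878] 0.14496033153753235
```

Turned 60°. Now I'll open, rise and move clear.

Request:
arm_command(series=[0, 0, 0, 0, 0, 0, 0.6, 0, 0, 0, 0, 0, 0, 0.5, 0, 0, 0, 0, 0, 0, 0.5, 0, 0, 0, 0, 0, 0, 0.5, 0, 0, -3, 0, 0, 0, 0.5, 0, 0, -7, 0, 0, 0, 0.5, 0, 0, -11, 0, 0, 0, 0.5, 0, 0, -15, 0, 0, 0, 0.5, 0, 0, -18, 0, 0, 0, 0.5, 0, 0, -18, 0, 0, 0, 0.5])

```text
time: 21.97
eef_pos: [0.5276, -0.1294, 0.3227]
tcp_rot: [0.405, 0.914, -0.0, 0.009]
contact_force: [0.3, -0.2, 1.4]
opening: 0.499
finger_force: 0.0
```

Request:
arm_command(series=[6, 0, 0, 0, 0, 0, 0.5, 10, 4, 0, 0, 0, 0, 0.5, 10, 12, 0, 0, 0, 0, 0.5, 10, 20, 0, 0, 0, 0, 0.5, 10, 28, 0, 0, 0, 0, 0.5, 10, 28, 0, 0, 0, 0, 0.5, 10, 28, 0, 0, 0, 0, 0.5, 10, 28, 0, 0, 0, 0, 0.5, 10, 28, 0, 0, 0, 0, 0.5])

```text
time: 22.72
eef_pos: [0.6676, 0.1381, 0.3105]
tcp_rot: [0.404, 0.915, 0.0, -0.0]
contact_force: [-0.2, -0.9, -1.7]
opening: 0.497
finger_force: 0.0
```

```bash
cat > ver.py <<'E'
from kin import *
from plant import vision
l[:]=np.load("l2.npy"); k=8; out=[]
BT=lambda o:[[dockpt((x,y,o+z)) for x in(-.02,.02) for y in(-.024,.024) for z in(0,.064)],[dockpt((x,y,z)) for x in(-.024,.024) for y in(-.03,.03) for z in(-.012,0)]]
def KN(a):
    c,s_=np.cos(a),np.sin(a); t=np.arange(0,6.3,.15)
    return [[(-.034+c*u-s_*w,.062+s_*u+c*w,z) for u in(-.019,.019) for w in(-.0065,.0065) for z in(.126,.156)],[(-.034+.021*np.cos(x),.062+.021*np.sin(x),z) for x in t for z in(.12,.126)]]
def sc(c,parts):
    m=np.zeros((420*4,560*4),np.uint8)
    for H in parts: cv2.fillPoly(m,[cv2.convexHull(((proj(c,place(l,H,0))+.5)*4).astype(np.float32)).astype(np.int32)],1)
    g=np.clip(cv2.resize(cv2.cvtColor(c["color"],6),None,fx=4,fy=4,interpolation=2).astype(float),0,110); ring=cv2.dilate(m,np.ones((13,13)))-m
    return g[m>0].mean()-g[ring>0].mean()
print(st["time"],st["eef_pos"])
C={n:vision.read_camera(n) for n in("top","side")}
old=load("side")
for n,c in C.items(): print(n,"out",[(o,round(sc(c,BT(o)),1)) for o in(-.006,-.003,0,.003,.006,.01)])
for nm,c in(("start",old),("now",C["side"])): print(nm,"bar deg",[(d,round(sc(c,KN(np.radians(d))),1)) for d in(30,10,-10,-30)])
for n,c in C.items():
    d=cv2.absdiff(c["color"],load(n)["color"]).max(2)
    for nm,pt in dict(slide=(.567,.2,.05),).items(): pass
    cc=cv2.connectedComponentsWithStats((cv2.GaussianBlur(d,(0,0),1)>45).astype(np.uint8)); print(n,[tuple(x) for x in cc[2][1:] if x[4]>25])
E
python3 ver.py
```

```text
22.7167 [0.66757901 0.13814005 0.31046679]
top out [(-0.006, np.float64(-33.8)), (-0.003, np.float64(-37.6)), (0, np.float64(-37.2)), (0.003, np.float64(-35.9)), (0.006, np.float64(-35.2)), (0.01, np.float64(-33.7))]
side out [(-0.006, np.float64(-45.9)), (-0.003, np.float64(-51.4)), (0, np.float64(-53.3)), (0.003, np.float64(-51.8)), (0.006, np.float64(-50.0)), (0.01, np.float64(-47.2))]
start bar deg [(30, np.float64(-48.7)), (10, np.float64(-45.3)), (-10, np.float64(-43.3)), (-30, np.float64(-40.7))]
now bar deg [(30, np.float64(-43.4)), (10, np.float64(-44.2)), (-10, np.float64(-43.8)), (-30, np.float64(-41.1))]
top [(np.int32(198), np.int32(61), np.int32(13), np.int32(19), np.int32(95)), (np.int32(0), np.int32(82), np.int32(218), np.int32(284), np.int32(18044)), (np.int32(223), np.int32(146), np.int32(6), np.int32(7), np.int32(26)), (np.int32(139), np.int32(160), np.int32(12), np.int32(6), np.int32(34)), (np.int32(325), np.int32(160), np.int32(22), np.int32(22), np.int32(319)), (np.int32(188), np.int32(168), np.int32(5), np.int32(15), np.int32(38)), (np.int32(222), np.int32(172)
[... 2308 characters left out ...]
t32(77), np.int32(2237)), (np.int32(129), np.int32(144), np.int32(74), np.int32(73), np.int32(2179)), (np.int32(248), np.int32(191), np.int32(28), np.int32(20), np.int32(328)), (np.int32(310), np.int32(203), np.int32(28), np.int32(27), np.int32(464)), (np.int32(163), np.int32(213), np.int32(139), np.int32(46), np.int32(2596)), (np.int32(154), np.int32(223), np.int32(8), np.int32(10), np.int32(41)), (np.int32(54), np.int32(225), np.int32(48), np.int32(42), np.int32(1242)), (np.int32(328), np.int32(237), np.int32(16), np.int32(25), np.int32(272)), (np.int32(329), np.int32(276), np.int32(13), np.int32(13), np.int32(141)), (np.int32(109), np.int32(280), np.int32(22), np.int32(6), np.int32(111))]
```

The battery is home in both views. The knob bar no longer matches its off angle, and the rigid grip turned 60°. Nothing is being touched, so I'll hand in.

```bash
python3 -c "
from plant import ctrl
print(ctrl.sign_off())"
```

```text
the job is handed in; nothing more can be done
None
```

I plugged the battery into the dock, turned the switch 60° clockwise to on, moved the arm clear and handed the job in at about 23 s; camera fits put the battery at home, but the switch angle rests on the grip's turn and the other things were not re-measured, no verdict came back, and I viewed 11 pictures, one over the limit of 10.

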